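# Slide the washing-up bottle into the cupboard and shut its door

### The arm

A 6-joint arm with a two-finger parallel gripper is mounted at the origin on a cart in front of the work surface, level with it; the furniture and walls round the work are solid. World frame = base frame: x ahead of the robot, y to its left, z up, the work surface at z = 0. Lengths are in m, angles in rad, forces in N, time in s.
With the tool pointing down it reaches from about 0.35 to 0.975 m from the base axis. Payload 4.9 kg.
Tool frame: the origin (TCP) lies between the finger pads; the fingertips stand 17 mm ahead of it and the grasp point (between the pads) lies 2 mm behind it (robot.tip_extent is the distance from the TCP to the fingertips, in m); z points along the fingers, y is the line along which they close (so a half turn about z gives the same grasp; the last joint's range is limited). The gripper opens to 85 mm and grips with 20 to 120 N. Pads are 22 mm wide; open, the fingers measure 114 mm over their backs; the gripper's body (76 mm by 85 mm) begins 54 mm behind the grasp point. The pads swing forward as they close: fully open they stand 13 mm farther back than shut.
Start: joints at [1.058, 0.053, 1.613, -0, 1.476, -0.119], TCP at [0.24, 0.577, 0.248] pointing down, gripper open.
Joint ranges: [-3.01, 3.01], [-1.01, 2.22], [0.06, 2.58], [-1.02, 4.17], [0.09, 2.62], [-3.14, 3.14]. Speed limits (rad/s): [2.57, 2.57, 3.14, 3.14, 3.14, 3.14].

### API

Orientations are given as a unit quaternion [x, y, z, w].
In Python, from station import robot gives the robot as it stands. Calls block until the motion is done:
- robot.move_ptp(position, orientation): joint-space move of the TCP to a pose.
- robot.move_straight(position, rotation=None, v=0.15, guard=None): straight line of the TCP; rotation=None keeps the orientation; v is the mean speed in m/s. With guard (N) it stops when the force on the tool has changed by that much, and returns True; else False.
- robot.move_j(angles): joint-space move.
- robot.let_go() and robot.grasp(): open the fingers fully, or close them until they stop; the grip force is fixed at half the most.
- robot.wait(seconds).
- robot.solve_ik(position, orientation): joint angles nearest the present ones, or None.
- robot.capture(name): name is "scene" or "top" or "wrist"; returns (picture, depth): 384x512x3 uint8, red, green, blue; 384x512 float32, m along the optical axis (not along the pixel's ray), 0 where there is no reading.
- robot.camera_model(name): a dict with "fx", "fy", "cx", "cy" (pixels), "xyz" and "rotation" of the camera in the world. Camera axes: x right, y down, z forward; pixel columns grow to the right and rows downward; lengths in m; the calibration is good to about 2 mm. A picture is of the moment at which its call begins: read the wrist's pose just before it. camera_model takes no time and is no camera call; for the wrist camera it gives the pose at the moment of the call.
A pose or a line that the arm cannot do raises robot.MotionError and nothing moves.
- robot.job_done(): hands the job in; it is judged then, once.
Readings, each from a call of its own:
- robot.get_time_s(): time.
- robot.get_joint_pos(): joint angles.
- robot.get_qd(): joint speeds.
- robot.get_effort(): joint torques, N m.
- robot.get_tool_pos(): TCP position.
- robot.get_tool_rot(): TCP orientation.
- robot.get_contact_force(): force on the tool from outside, world axes, zero at the start.
- robot.get_moment(): the same for the moment, N m.
- robot.get_opening(): opening from 0.0 (shut) to 1.0 (fully open).
- robot.get_grip_force(): force on a finger pad.
Only numpy, scipy, OpenCV 4.12 (cv2) and the standard library are available. Lean on these libraries where they do the work, as an engineer would, in place of code of your own. Each camera call takes 0.05 s, during which the arm holds its last target. There are 200 camera calls.

### The job

Put the tall washing-up bottle away: push it gently, low down, with the fingertips so that it slides, standing, along the worktop into the open compartment of the small cupboard, beside the little jar that is already there, and then push the sliding door fully shut in front of it. Nothing is to be picked up: the bottle must stay on the worktop and must not tip over, and the little jar and the other things on the worktop must be left where they are.

Things in the scene. Friction and masses are not known exactly. Their poses are not given: they have to be found in the camera images.
- bottle: Washing-up bottle, the tallest loose thing: flat white and green plastic with a nozzle, 52 mm thick (x), 86 wide (y), 235 tall, 0.25 to 0.5 kg. Origin: centre of its underside. Starts 10 to 22 cm in front of the open compartment, one broad face turned away from the cupboard within 0.45 rad. Pushed on that face below about 25 mm from the worktop it slides; pushed much higher it topples.
- cupboard: Wooden cupboard fixed on the worktop at the right, 170 mm deep (x), 470 wide (y), 275 high. Origin: centre of its underside. Its front (x = -85) faces left (world +y, within 0.08 rad); its y points away from the robot. No floor, no sill. Far half (y > 0) closed by a fixed white panel; near half a compartment open in front: y = -220 to -4, x = -71 (rear face of the door) to 78 (back wall).
- bay (a point): Middle of the compartment's mouth, at worktop height in the plane of the cupboard's front (cupboard frame x = -85, y = -112 mm); same axes as the cupboard, +x leads straight in.
- door (a joint): Travel (m) of the sliding door, a white panel 224 mm wide, 12 thick, 253 high, hung from a rail under the roof, at cupboard x = -83 to -71 mm. 0: fully open, in front of the fixed far half; 0.216: shut over the compartment. Moves towards the robot (cupboard -y) at about 2 N, stays where left, starts at 0 to 0.03.
- door_handle (a point): Middle of the door's upright steel bar handle: 10 mm thick, 120 mm long (100 to 220 mm above the worktop), its axis 28 mm in front of the door's face, 26 mm from the door's near edge; held by a short arm at either end.
- inside_jar: Little brown jar with a pale cap, 46 mm across, 85 mm tall, loose, standing in the far rear corner of the compartment, by the partition (cupboard x about 42, y about -34 mm). It stays there. Origin: centre of its underside.
- mug: Red mug, 84 mm across and 119 mm with its handle, 92 mm tall, on the left near the front edge. A bystander, loose, to be left where it stands. Origin: centre of its underside.
- tumbler: Glass tumbler, 81 mm across, 91 mm tall, on the left by the sink. A bystander, loose, to be left where it stands. Origin: centre of its underside.
- tin: Low food tin, 75 mm across, 58 mm tall, at the left rear. A bystander, loose, to be left where it stands. Origin: centre of its underside.
- shaker: Salt shaker, 44 mm across, 90 mm tall, at the rear, left of the cupboard. A bystander, loose, to be left where it stands. Origin: centre of its underside.
- nuts: Jar of nuts with a dark lid, 83 mm across, 162 mm tall, at the rear, left of the salt shaker. A bystander, loose, to be left where it stands. Origin: centre of its underside.
Mind the look-alikes: they are no part of the job. What is shaped like the inside_jar but purple is not meant.

How it is judged:
By the outcome, as a careful person would: the job done as asked, in the order asked, and still so for the second after the job is handed in, with the robot touching nothing.
It also fails if it takes over 64 s, if anything falls off the work surface, if the arm or the gripper's body presses on something with over 40 N, if the wrist force passes 120 N, or if a joint passes its speed limit or range.

## Working session

There is one attempt and no reset: what is moved stays moved. The work goes in short steps, each a Python script; the robot and the scene stay as the last script left them, time stands still between calls to the robot, and variables do not carry over. Pictures are saved under pics/ and viewed, at most 10 in all, crops included, and the job is handed in when it is done.

```bash
mkdir -p pics; ls
python3 - <<'E'
from station import robot
import cv2,numpy as np
for n in("scene","top"):
    p,d=robot.capture(n); cv2.imwrite(f"pics/{n}0.png",p[:,:,::-1]); np.save(f"pics/{n}0.npy",d)
    m=robot.camera_model(n); print(n,m)
print(robot.get_time_s(),robot.get_tool_rot(),robot.tip_extent)
E
```

```text
pics
scene {'fx': 459.1555695916989, 'fy': 459.1555695916989, 'cx': 251.3570091506383, 'cy': 198.8354476791538, 'xyz': array([-0.08970293,  0.62446046,  1.13074462]), 'rotation': array([-0.36473929,  0.86349931, -0.32161742,  0.13377756])}
top {'fx': 381.52174992112873, 'fy': 381.52174992112873, 'cx': 262.84961775274485, 'cy': 190.46377281296674, 'xyz': array([-0.00138496, -0.2658936 ,  0.86503572]), 'rotation': array([ 0.7900994 , -0.51396676,  0.18035076, -0.28116668])}
0.1 [ 1.95639479e-01  9.80675440e-01 -8.93005759e-04 -2.78755302e-04] 0.017
```

View pics/scene0.png

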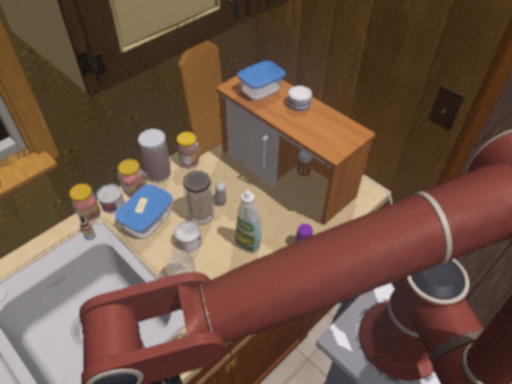

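View pics/top0.png

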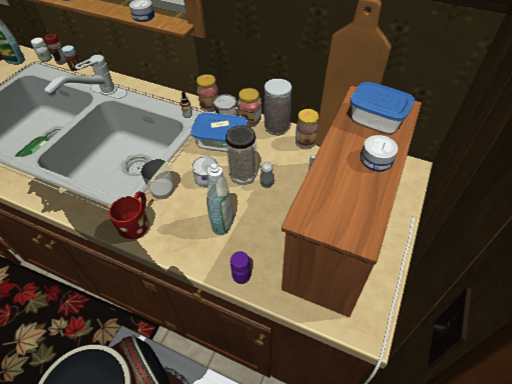

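The scene view shows the bottle at (248,225), the cupboard with its door handle at (264,150), and the compartment at about (310,175), with the brown jar at (304,160). The top view shows the bottle at (219,205).

Possible mix-ups:
- **Bottle:** the wanted one is at top (219,205). Another bottle stands at the sink, top (8,45), and is not meant.
- **Inside jar:** the brown one is inside at scene (304,160). The purple jar at top (240,266) / scene (303,232) is not meant and has to be avoided.

Next I measure positions from the depth images.

```bash
cat > h.py <<'E'
import numpy as np,cv2
from scipy.spatial.transform import Rotation as R
from station import robot
def cloud(n,d,m=None):
    m=m or robot.camera_model(n); v,u=np.indices(d.shape)
    c=np.stack([(u-m['cx'])/m['fx']*d,(v-m['cy'])/m['fy']*d,d],-1)
    P=c@R.from_quat(m['rotation']).as_matrix().T+m['xyz']; P[d==0]=np.nan
    return P
E
python3 - <<'E'
from h import *
P={n:cloud(n,np.load(f"pics/{n}0.npy")) for n in("scene","top")}
I={n:cv2.imread(f"pics/{n}0.png") for n in P}
for n in P:
    p=P[n]; z=p[...,2]
    m=((z>.265)&(z<.285)&(p[...,1]<.05)&(p[...,0]>.3)).astype(np.uint8)
    k,l,s,c=cv2.connectedComponentsWithStats(m); i=1+s[1:,4].argmax()
    q=p[l==i]; r=cv2.minAreaRect((q[:,:2]*1000).astype(np.float32)); print(n,"roof",r,np.median(q[:,2]))
    print(cv2.boxPoints(r))
    print("table z",np.median(z[(abs(z)<.015)]))
t=P["top"]; z=t[...,2]
# object map: connected components over the worktop in top view by height
for name,(u,v) in dict(bottle=(219,205),purple=(240,266),tin=(205,170),nuts=(241,155),shaker=(266,175),mug=(125,215)).items():
    w=t[v-45:v+45,max(0,u-40):u+40].reshape(-1,3); c=t[v,u]
    w=w[(np.linalg.norm(w[:,:2]-c[:2],axis=1)<.07)&(w[:,2]>.012)]
    print(name,c.round(3),w.min(0).round(3),w.max(0).round(3))
s=P["scene"]
print("handle",s[150,264],"jar",s[160,304],"bottle",s[225,248],"purple",s[232,303])
for n in P:
  p=P[n];c=P["top"][205,219]
  for a,b in((.012,.05),(.05,.09),(.09,.13),(.13,.17),(.17,.2),(.2,.25)):
    m=(np.hypot(p[...,0]-c[0],p[...,1]-c[1])<.065)&(p[...,2]>a)&(p[...,2]<b)
    q=p[m]
    if len(q)>8: print(n,a,len(q),q.min(0).round(3),q.max(0).round(3),cv2.minAreaRect((q[:,:2]*1000).astype(np.float32)))
E
```

```text
scene roof ((606.2662353515625, -222.40086364746094), (480.82037353515625, 185.9460906982422), 0.24991025030612946) 0.2756968434257677
[[ 365.45282 -130.47733]
 [ 366.26385 -316.42163]
 [ 847.07965 -314.3244 ]
 [ 846.2686  -128.3801 ]]
table z 0.001412319800711881
top roof ((608.2352294921875, -221.61712646484375), (481.12310791015625, 180.2322998046875), 0.36057502031326294) 0.2747257425255657
[[ 367.1113  -133.01666]
 [ 368.24557 -313.2454 ]
 [ 849.35913 -310.2176 ]
 [ 848.22485 -129.98886]]
table z -0.00020420784436148143
bottle [0.459 0.058 0.128] [0.443 0.048 0.012] [0.52  0.096 0.237]
purple [ 0.353 -0.048  0.083] [ 0.344 -0.062  0.012] [ 0.389 -0.017  0.089]
tin [0.599 0.186 0.055] [0.575 0.124 0.012] [0.654 0.235 0.165]
nuts [0.633 0.084 0.127] [0.626 0.015 0.012] [0.701 0.144 0.165]
shaker [0.65  0.018 0.058] [0.63  0.004 0.012] [0.692 0.087 0.165]
mug [0.391 0.32  0.025] [0.334 0.25  0.012] [0.453 0.329 0.095]
handle [ 0.61187976 -0.11795534  0.17384444] jar [ 0.56106596 -0.25685866  0.07274245] bottle [0.46168193 0.09462046 0.13448829] purple [ 0.36236749 -0.02575354  0.08
[... 1154 characters left out ...]
2880554199219, 60.347679138183594), (34.525150299072266, 71.5546875), 58.5816535949707)
top 0.09 272 [0.445 0.048 0.09 ] [0.513 0.096 0.13 ] ((473.77545166015625, 64.0289306640625), (40.73888397216797, 67.35894012451172), 55.383827209472656)
top 0.13 312 [0.449 0.05  0.13 ] [0.506 0.096 0.17 ] ((473.2915954589844, 64.93849182128906), (36.1529426574707, 58.09093475341797), 49.653160095214844)
top 0.17 209 [0.46  0.055 0.17 ] [0.506 0.093 0.2  ] ((478.6129455566406, 68.68159484863281), (30.46637725830078, 46.32267761230469), 42.58869934082031)
top 0.2 205 [0.468 0.058 0.2  ] [0.501 0.091 0.237] ((483.0184326171875, 73.60804748535156), (29.386672973632812, 34.3717041015625), 34.391571044921875)
```

Run:
```python
import cv2
a=cv2.imread("pics/scene0.png")[80:280,160:400]; cv2.imwrite("pics/crop1.png",cv2.resize(a,None,fx=3,fy=3,interpolation=2))
```

```text
(no output)
```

View pics/crop1.png

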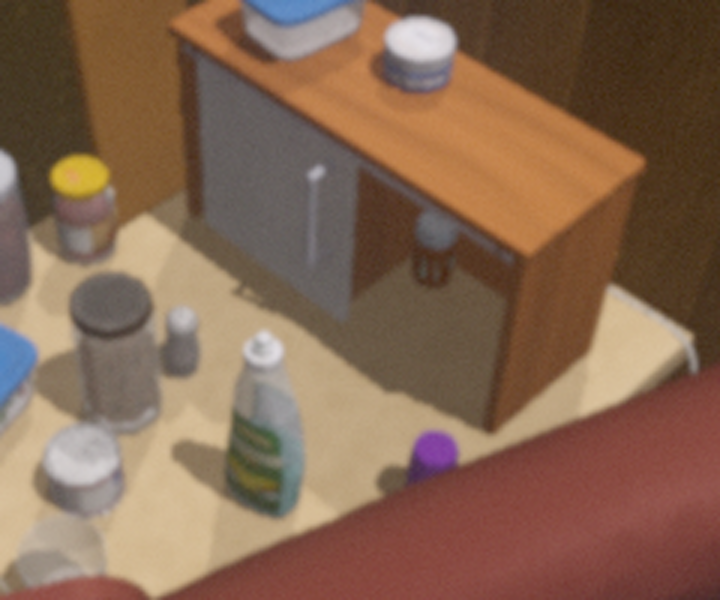

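The crop confirms the choice: the white and green bottle is at scene (248,225), the brown jar stands inside the compartment, and the purple jar is outside at scene (303,232). Now I fit the bottle's yaw and the cupboard's yaw, and check reach for a tilted fingertip push.

```bash
cat >> h.py <<'E'
def tilt(th,psi=-np.pi/2):
    """tool z leans th from straight down towards world heading psi; tool y horizontal"""
    z=np.array([np.sin(th)*np.cos(psi),np.sin(th)*np.sin(psi),-np.cos(th)]); y=np.array([-np.sin(psi),np.cos(psi),0])
    return np.stack([np.cross(y,z),y,z],1)
def bottlefit(P,c=(.478,.073),a=.012,b=.07):
    q=np.concatenate([p[(np.hypot(p[...,0]-c[0],p[...,1]-c[1])<.07)&(p[...,2]>a)&(p[...,2]<b)] for p in P])[:,:2]
    return q,cv2.minAreaRect((q*1000).astype(np.float32))
E
python3 - <<'E'
from h import *
P={n:cloud(n,np.load(f"pics/{n}0.npy")) for n in("scene","top")}
for a,b in((.012,.05),(.05,.1),(.1,.14)): print("bottle",bottlefit(P.values(),a=a,b=b)[1])
# cupboard front edge on the roof, both views
for n,p in P.items():
    z=p[...,2]; m=(abs(z-.275)<.008)&(p[...,1]<-.1)&(p[...,1]>-.34)&(p[...,0]>.35)&(p[...,0]<.87)
    q=p[m]; xs=np.arange(.39,.83,.01); e=[np.nanmax(q[abs(q[:,0]-x)<.006][:,1],initial=-9) for x in xs]
    f=np.polyfit(xs,e,1); r=e-np.polyval(f,xs); k=abs(r)<.006; f=np.polyfit(xs[k],np.array(e)[k],1); print(n,"front edge slope",f,"y@.607",np.polyval(f,.607))
t=P["top"]
for (x0,x1,y0,y1) in((.3,.6,.1,.4),):
    m=(t[...,2]>.02)&(t[...,2]<.12)&(t[...,0]>x0)&(t[...,0]<x1)&(t[...,1]>y0)&(t[...,1]<y1)
    k,l,s,c=cv2.connectedComponentsWithStats(m.astype(np.uint8))
    for i in range(1,k):
        if s[i,4]>15: q=t[l==i]; print("obst",c[i].round(),s[i,4],q.min(0).round(3),q.max(0).round(3))
for th in(30,40,50):
  for s in(1,-1):
    A=tilt(np.radians(th)); A=A@np.diag([s,s,1]); Q=R.from_matrix(A).as_quat()
    for pos in((.478,.15,.1),(.478,.15,.025),(.478,-.1,.025),(.478,-.12,.025),(.66,-.1,.16),(.42,-.1,.16)):
        j=robot.solve_ik(np.array(pos),Q); print(th,s,pos,None if j is None else np.round(j,2))
E
```

```text
bottle ((481.6336364746094, 75.15103912353516), (75.59868621826172, 53.57422637939453), 1.6745573282241821)
bottle ((480.0872802734375, 74.51284790039062), (77.75655364990234, 53.28703689575195), 0.8945920467376709)
bottle ((477.240478515625, 73.60174560546875), (65.49288177490234, 52.38079833984375), 11.431168556213379)
scene front edge slope [ 0.00450036 -0.13508495] y@.607 -0.1323532340691688
top front edge slope [ 0.00498157 -0.13537732] y@.607 -0.13235350310619926
obst [157. 177.] 905 [0.478 0.253 0.02 ] [0.56  0.334 0.094]
obst [199. 174.] 190 [0.575 0.173 0.02 ] [0.6   0.229 0.059]
obst [129. 215.] 1286 [0.334 0.243 0.02 ] [0.453 0.329 0.095]
30 1 (0.478, 0.15, 0.1) [ 0.4   0.07  1.92 -0.49  1.39  0.54]
30 1 (0.478, 0.15, 0.025) [ 0.4   0.2   1.93 -0.5   1.27  0.61]
30 1 (0.478, -0.1, 0.025) [-0.09  0.03  2.11 -0.62  1.04  0.24]
30 1 (0.478, -0.12, 0.025) [-0.13  0.03  2.12 -0.62  1.02  0.21]
30 1 (0.66, -0.1, 0.16) [-0.07  0.23  1.62 -0.55  1.29  0.09]
30 1 (0.42, -0.1, 0.16) [-0.1  -0.36  2.19 -0.54  1.29  0.04]
30 -1 (0.478, 0.15, 0.1) [ 0.4   0.07  1.92 -0.49  1.39 -2.6 ]

[... 1149 characters left out ...]
0 1 (0.478, 0.15, 0.025) [ 0.51  0.38  1.84 -0.74  1.49  0.79]
50 1 (0.478, -0.1, 0.025) [ 0.06  0.18  2.09 -0.97  1.18  0.59]
50 1 (0.478, -0.12, 0.025) [ 0.01  0.17  2.1  -0.99  1.16  0.58]
50 1 (0.66, -0.1, 0.16) [ 0.04  0.32  1.63 -0.9   1.36  0.32]
50 1 (0.42, -0.1, 0.16) [ 0.06 -0.24  2.2  -0.9   1.37  0.35]
50 -1 (0.478, 0.15, 0.1) [ 0.51  0.25  1.84 -0.73  1.58 -2.44]
50 -1 (0.478, 0.15, 0.025) [ 0.51  0.38  1.84 -0.74  1.49 -2.35]
50 -1 (0.478, -0.1, 0.025) [ 0.06  0.18  2.09 -0.97  1.18 -2.55]
50 -1 (0.478, -0.12, 0.025) [ 0.01  0.17  2.1  -0.99  1.16 -2.57]
50 -1 (0.66, -0.1, 0.16) [ 0.04  0.32  1.63 -0.9   1.36 -2.82]
50 -1 (0.42, -0.1, 0.16) [ 0.06 -0.24  2.2  -0.9   1.37 -2.79]
```

Run:
```python
from h import *
P={n:cloud(n,np.load(f"pics/{n}0.npy")) for n in("scene","top")}
for a,b in((.012,.06),(.06,.12)):
    q,_=bottlefit(P.values(),a=a,b=b); 
    for x in np.arange(.445,.525,.01):
        k=q[abs(q[:,0]-x)<.006]
        if len(k): print(a,x.round(3),np.percentile(k[:,1],[3,97]).round(3))
robot.grasp()
th=np.radians(35); Rm=tilt(th); Q=R.from_matrix(Rm).as_quat()
tip=lambda p: np.array(p)-.017*Rm[:,2]
robot.move_ptp(tip((.485,.128,.16)),Q)
print(robot.get_time_s(),robot.get_opening())
print(robot.move_straight(tip((.485,.128,.035)),v=.12,guard=6))
print(robot.move_straight(tip((.485,.128,-.01)),v=.03,guard=4),robot.get_tool_pos()+.017*Rm[:,2],robot.get_contact_force(),robot.get_time_s())
z=robot.get_tool_pos(); robot.move_straight(z+[0,0,.005],v=.03)
for n in("top","scene"):
    p,d=robot.capture(n); cv2.imwrite(f"pics/{n}1.png",p[:,:,::-1]); np.save(f"pics/{n}1.npy",d)
a=cv2.imread("pics/top1.png")[90:300,120:400];b=cv2.imread("pics/scene1.png")[90:300,120:400]
cv2.imwrite("pics/c2.png",cv2.resize(np.hstack([a,b]),None,fx=1.42,fy=1.42))
```

```text
0.012 0.445 [0.057 0.087]
0.012 0.455 [0.051 0.094]
0.012 0.465 [0.049 0.098]
0.012 0.475 [0.049 0.1  ]
0.012 0.485 [0.049 0.101]
0.012 0.495 [0.049 0.101]
0.012 0.505 [0.051 0.101]
0.012 0.515 [0.054 0.099]
0.012 0.525 [0.059 0.059]
0.06 0.445 [0.057 0.088]
0.06 0.455 [0.05  0.095]
0.06 0.465 [0.048 0.099]
0.06 0.475 [0.048 0.1  ]
0.06 0.485 [0.049 0.101]
0.06 0.495 [0.05  0.101]
0.06 0.505 [0.051 0.099]
0.06 0.515 [0.055 0.096]
2.7083 -9.851790127250634e-05
False
True [0.48486146 0.12790669 0.00445578] [-0.48262965  0.46111189  4.1753691 ] 4.8917
```

View pics/c2.png

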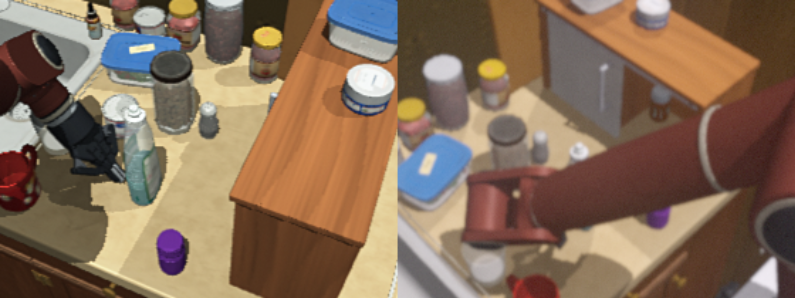

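The top view, left half of the picture, shows the closed fingertips low behind the bottle at about (120,178), clear of the tumbler. The bottle is nearly square to the cupboard, with its centre at about (0.485, 0.075). I'll push in two stages.

```bash
cat > look.py <<'E'
from h import *
import sys
k=sys.argv[1]
P=[]
for n in("top","scene"):
    p,d=robot.capture(n); cv2.imwrite(f"pics/{n}{k}.png",p[:,:,::-1]); np.save(f"pics/{n}{k}.npy",d); P.append(cloud(n,d))
t=robot.get_tool_pos(); c=np.array([t[0],t[1]-.045])
for n,p in zip(("top","scene"),P):
    for a,b in((.02,.1),(.2,.245)):
        m=(abs(p[...,0]-c[0])<.06)&(p[...,1]<c[1]+.03)&(p[...,1]>c[1]-.06)&(p[...,2]>a)&(p[...,2]<b); q=p[m]
        if len(q)>8: print(n,a,len(q),np.percentile(q,[1,99],axis=0).round(3).tolist())
    if n=="top":
        q=p[(abs(p[...,0]-c[0])<.06)&(p[...,1]<c[1]+.03)&(p[...,1]>c[1]-.06)&(p[...,2]>.02)&(p[...,2]<.1)]
        for x in np.arange(c[0]-.04,c[0]+.04,.01):
            w=q[abs(q[:,0]-x)<.006]
            if len(w): print(x.round(3),np.percentile(w[:,1],3).round(3))
E
python3 - <<'E'
from h import *
Rm=tilt(np.radians(35)); Q=R.from_matrix(Rm).as_quat(); o=.017*Rm[:,2]
z=.008
print([robot.solve_ik(np.array((x,y,z))-o,Q) is not None for x,y in((.48,-.05),(.474,-.178))])
print(robot.move_straight(np.array((.488,.113,z))-o,v=.05,guard=6))
print(robot.move_straight(np.array((.481,-.05,z))-o,v=.06,guard=15),robot.get_contact_force(),robot.get_time_s())
E
python3 look.py 2; python3 -c "
import cv2,numpy as np
a=cv2.imread('pics/top2.png')[90:300,120:400];b=cv2.imread('pics/scene2.png')[90:300,120:400]
cv2.imwrite('pics/c3.png',cv2.resize(np.hstack([a,b]),None,fx=1.42,fy=1.42))"
```

```text
[True, True]
False
False [0.25572967 1.72718927 0.70689641] 8.6583
top 0.02 360 [[0.433, -0.107, 0.022], [0.477, -0.062, 0.099]]
top 0.2 233 [[0.459, -0.097, 0.201], [0.489, -0.065, 0.236]]
0.441 -0.101
0.451 -0.105
0.461 -0.107
0.471 -0.107
0.481 -0.107
scene 0.02 17 [[0.435, -0.084, 0.021], [0.454, -0.058, 0.029]]
scene 0.2 139 [[0.457, -0.126, 0.2], [0.49, -0.064, 0.242]]
```

View pics/c3.png

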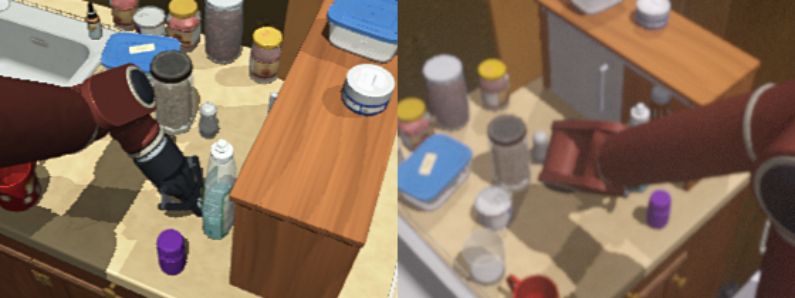

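The bottle is standing with its nozzle at left-half pixel (222,145), centre about (0.474, -0.081), just in front of the mouth. I'll re-centre the fingertips on it and finish the push.

Run:
```python
from h import *
Rm=tilt(np.radians(35)); o=.017*Rm[:,2]; z=.008
for p in((.481,-.04,z),(.472,-.04,z)): robot.move_straight(np.array(p)-o,v=.08)
print(robot.move_straight(np.array((.471,-.180,z))-o,v=.06,guard=15),robot.get_contact_force(),robot.get_tool_pos()+o)
robot.move_straight(np.array((.471,-.02,.02))-o,v=.2)
robot.move_straight(np.array((.471,.08,.20))-o,v=.3)
print(robot.get_time_s())
for n in("top","scene"):
    p,d=robot.capture(n); cv2.imwrite(f"pics/{n}3.png",p[:,:,::-1]); np.save(f"pics/{n}3.npy",d)
p=cloud("scene",d); m=(p[...,0]>.39)&(p[...,0]<.6)&(p[...,1]<-.14)&(p[...,1]>-.295)&(p[...,2]>.01)&(p[...,2]<.25)
k,l,s,c=cv2.connectedComponentsWithStats(m.astype(np.uint8))
for i in range(1,k):
    if s[i,4]>30: q=p[l==i]; print(c[i].round(),s[i,4],q.min(0).round(3),q.max(0).round(3))
h=p[130:175,250:280]; q=h[(h[...,1]>-.13)&(h[...,1]<-.09)&(h[...,2]>.1)]; print("handle",np.median(q,0),len(q))
p,d=robot.capture("wrist");cv2.imwrite("pics/w3.png",p[:,:,::-1])
a=cv2.imread('pics/scene3.png')[70:280,150:430]
cv2.imwrite('pics/c4.png',np.hstack([cv2.resize(a,(400,300)),cv2.resize(p[:,:,::-1],(400,300))]))
```

```text
False [-0.82267688  1.76990693  1.48452675] [ 0.47096244 -0.17987812  0.00796813]
13.5667
[277. 146.] 182 [ 0.51  -0.157  0.109] [ 0.6  -0.14  0.25]
[306. 157.] 173 [ 0.424 -0.281  0.053] [ 0.593 -0.141  0.25 ]
handle [ 0.61102993 -0.11395598  0.19712655] 83
```

View pics/c4.png

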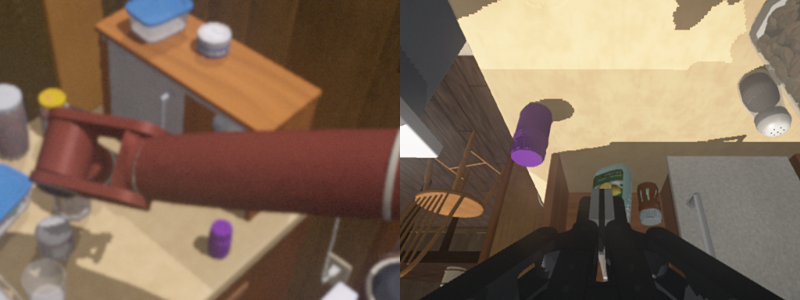

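The scene picture is mostly blocked by the arm. The wrist view, right half, shows the bottle standing inside the compartment at (610,185), the jar beside it with a gap at (650,195), and the door handle at (695,215). Now the door.

Run:
```python
from h import *
Rm=tilt(np.radians(48)); Q=R.from_matrix(Rm).as_quat(); o=.017*Rm[:,2]; z=.15
for p in((.648,-.03,.22),(.648,-.118,z),(.5,-.118,z),(.405,-.118,z)): assert robot.solve_ik(np.array(p)-o,Q) is not None,p
robot.move_ptp(np.array((.648,-.03,.22))-o,Q)
robot.move_straight(np.array((.648,-.07,z))-o,v=.15,guard=8)
print(robot.move_straight(np.array((.648,-.118,z))-o,v=.08,guard=5),robot.get_tool_pos()+o)
g=robot.move_straight(np.array((.400,-.118,z))-o,v=.06,guard=10)
t=robot.get_tool_pos()+o; print(g,t,robot.get_contact_force(),robot.get_time_s())
```

```text
False [ 0.64791456 -0.11818405  0.14990453]
True [ 0.4312713  -0.11750693  0.15006813] [ 3.92485139  0.1551412  -1.18475221] 19.125
```

The push stopped exactly where the shut position was predicted. I'll press once more a little, retreat and check.

Run:
```python
from h import *
Rm=tilt(np.radians(48)); o=.017*Rm[:,2]; z=.15
g=robot.move_straight(np.array((.415,-.118,z))-o,v=.03,guard=15)
t=robot.get_tool_pos()+o; print(g,t,robot.get_contact_force())
robot.move_straight(t+[.012,0,0]-o,v=.08)
robot.move_straight(np.array((t[0]+.012,.02,.2))-o,v=.2)
robot.move_straight(np.array((.40,.12,.33))-o,v=.3)
robot.move_j([1.058,.053,1.613,0,1.476,-.119]); print(robot.get_time_s())
I=[]
for n in("top","scene"):
    p,d=robot.capture(n); np.save(f"pics/{n}5.npy",d); I.append(p[:,:,::-1])
    P0=cloud(n,np.load(f"pics/{n}0.npy")); P1=cloud(n,d)
    if n=="top":
        for k,(u,v) in dict(purple=(240,266),tin=(205,170),nuts=(241,155),shaker=(266,175),mug=(125,215),tumbler=(160,180)).items():
            print(k,np.nanmedian(abs(P1-P0)[v-5:v+6,u-5:u+6],(0,1)).round(4))
    else:
        for x in np.arange(.38,.62,.02):
            q=P1[(abs(P1[...,0]-x)<.008)&(P1[...,1]<-.09)&(P1[...,1]>-.17)&(P1[...,2]>.03)&(P1[...,2]<.2)]
            print(x.round(2),len(q),np.median(q[:,1]).round(3) if len(q) else '')
cv2.imwrite('pics/c5.png',np.hstack([cv2.resize(i[60:360,100:460],(400,333)) for i in I]))
```

```text
True [ 0.43112139 -0.1167929   0.15048291] [ 4.62836827  0.55625213 -0.95599839]
23.075
purple [0.0005 0.0003 0.0012]
tin [0.0016 0.0012 0.0021]
nuts [0.001  0.0005 0.0011]
shaker [0.0013 0.0005 0.0016]
mug [0.0006 0.001  0.0013]
tumbler [0.001  0.0011 0.0016]
0.38 229 -0.145
0.4 204 -0.145
0.42 156 -0.146
0.44 125 -0.146
0.46 168 -0.145
0.48 155 -0.146
0.5 156 -0.145
0.52 158 -0.146
0.54 159 -0.145
0.56 152 -0.145
0.58 151 -0.145
0.6 142 -0.145
```

View pics/c5.png

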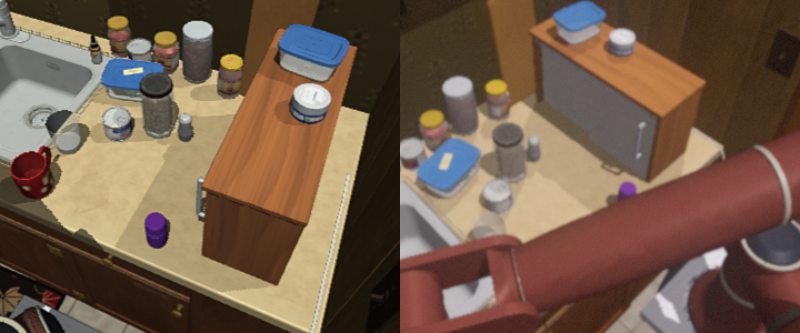

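The door is shut against its end stop, with the handle at (640,140) near the cupboard's near end. Nothing else has moved.

```bash
python3 -c "
from station import robot
print(robot.job_done())"
```

```text
the job is handed in; nothing more can be done
None
```

The bottle was slid upright into the compartment beside the jar, the door was pushed shut to its stop, the measured bystanders on the worktop had not moved, and the job was handed in at about 23 s; the jar and bottle were last seen standing just before the door was shut.

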